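# Undock a plug-in drive module

## Task

The drive module has to come out of its bench dock for service: turn the dock's crank counter-clockwise, seen from above, to draw the contact blade out of the module's side; it drags for anything from one to four turns and then suddenly goes light, and there you stop, within the next half turn, without running the drive on against its end stop. Only then lift the module straight up out of the bay by its handle, never tugging at it while the blade is still in it, and stand it upright in the open service tray. Leave the other things on the table where they are.

Things in the scene. Friction and masses are not known exactly. Their poses are not given: they have to be found in the camera images.
- dock: Fixed bench dock: dark base plate 116 (x) x 206 (y) x 12 mm, origin at the centre of its underside, z up, x to its far side. On its -y half a grey drive housing 84 x 110 mm, top 71 mm up, with the crank; on its +y half the bay for the module: two rails along y (inner faces at x = -27 and +27, tops 42 mm up), an end wall at y = 86 to 92 (top 48 mm up) and, opposite, the blade's black mouthpiece on the housing's wall at y = 14.
- crank_axis (a point): Point on the crank's vertical axis, 116 mm above the table, at the dock's (0, -50). The crank's steel arm has its top 90 mm above the table, its hub 98 mm. Counter-clockwise from above draws the blade out, 10 mm a turn; the turns left cannot be seen. After up to 0.2 rad of slack it drags with about 0.36 N m (11 N at the grip), once the blade is free with 0.02 N m. It stays where it is left.
- grip_mid (a point): Point in the middle of the crank's upright black grip, 110 mm above the table, 32 mm from the crank's axis; it goes round with the crank. The grip is a cylinder 15.6 mm across, from 90 to 126 mm above the table, that spins freely on its pin, so it can be held with one hand orientation all the way round. Nothing but the module's handle (66 mm from the crank's axis at the nearest, along the dock's +y) stands near it.
- drive: Blade drive, hidden in the dock's housing (origin and axes are the dock's, whatever the crank does). Its brass blade, 24 mm wide (x) and 6 mm thick, mid-height 46 mm above the table, slides along the dock's y; it reaches 2 to 28 mm into the module at the start and holds it down.
- wipers: Sprung contacts hidden in the housing's wall beside the bay, pressing on the blade from above as long as it is in (origin and axes are the dock's). The blade leaves them up to 0.3 of a turn before the crank goes light.
- end_stop: Rubber stop hidden at the far end of the housing (origin and axes are the dock's). The blade drive meets it about 0.6 of a turn after the crank has gone light; it must not be driven against it.
- module: The drive module, loose in the bay: pale box 50 (x) x 68 (y) x 70 mm, 0.35 to 0.6 kg, origin at the centre of its underside, which stands 12 mm above the table at the dock's (0, 50), turned like the dock, with 1 to 3 mm of play on each side. A slot in its -y side, 30 x 12 mm, mid-height 34 mm, takes the blade with 3 mm of play.
- handle (a point): Middle of the bar of the module's black bow handle, 102 mm above the module's underside: the bar is 10 mm thick (x), 12 mm high and 56 mm long along the module's y, with 26 mm of free height under it between its posts (inner faces at y = -20 and +20 mm). The module's weight hangs below it and swings if it is carried in jerks.
- tray: Fixed black service tray, open at the top: 80 (x) x 98 (y) x 22 mm over its rim, inside 66 x 84 mm, origin at the centre of its underside. The module fits with its long side along the tray's long side (y), either way round, with 8 mm of play on each side.
- tray_floor (a point): Centre of the tray's inner floor, 4 mm above the table; axes are the tray's.
- stepper: Bystander: small square stepper motor, 48 x 42 x 62 mm, shaft up. Origin at its underside.
- coupling: Bystander: pale round shaft coupling, 25 mm across and 25 mm high. Origin at its underside.
- tin: Bystander: round white tin, 60 mm across and 24 mm high. Origin at its underside.
- tape: Bystander: roll of tape, 58 mm across and 18 mm high. Origin at its underside.

How it is judged:
By the outcome, as a careful person would: the job done as asked, in the order asked, and still so for the second after the job is handed in, with the robot touching nothing.
It also fails if it takes over 67 s, if anything falls off the work surface, if the arm or the gripper's body presses on something with over 40 N, if the wrist force passes 120 N, or if a joint passes its speed limit or range.

## Robot

A 6-joint arm with a two-finger parallel gripper is mounted at the origin on a cart in front of the work surface, level with it; the furniture and walls round the work are solid. World frame = base frame: x ahead of the robot, y to its left, z up, the work surface at z = 0. Lengths are in m, angles in degrees, forces in N, time in s.
With the tool pointing down it reaches from about 0.3 to 0.75 m from the base axis. Payload 8.5 kg.
Tool frame: the origin (TCP) lies on the mounting face of the last link; the fingertips stand 173 mm ahead of it and the grasp point (between the pads) lies 155 mm ahead of it (env.tips_ahead is the distance from the TCP to the fingertips, in m); z points along the fingers, x is the direction in which the jaws open and shut, and the axes are right-handed (so a half turn about z gives the same grasp; the last joint's range is limited). The gripper opens to 85 mm and grips with 20 to 120 N. Pads are 22 mm wide; open, the fingers measure 114 mm over their backs; the gripper's body (76 mm by 85 mm) begins 54 mm behind the grasp point. The pads swing forward as they close: fully open they stand 13 mm farther back than shut.
Start: joints at [-86.018, 21.807, 74.336, -0, 83.858, -12.336], TCP at [0.155, -0.528, 0.405] pointing down, gripper open.
Joint ranges: [-178.18, 178.18], [-50.72, 133.34], [12.68, 142.11], [-81.47, 261.47], [9.98, 163.14], [-165.26, 165.26]. Speed limits (degrees/s): [136.94, 136.94, 180, 180, 180, 180].

## Interface

Orientations are given as a 3x3 rotation matrix whose columns are the frame's x, y, z axes.
In Python, from rig import env gives the robot as it stands. The module is installed in compiled form; this text tells all that it offers.
- The arm moves only by the tool step_arm, never from a script. Its argument "increments" is a list of rows, each an object of numbers: "x", "y", "z": the shift along the tool's x, y, z in cm; "wx", "wy", "wz": the turn, a rotation vector about the tool's x, y, z in rad; "gripper": the finger opening in cm, from 0 to 8.54. A call has 1 to 20 rows; each row shifts and turns the commanded pose from where the row before left it, along the tool's axes as they then stand; what a row does not reach is not made up. A row lasts 1/10 s, in which the tool goes at most 50 mm and 8.59 degrees, less where a joint would pass 70% of its speed; a pose out of reach is approached as far as the arm can. A call with a gripper value outside its range is refused whole. The fingers move at their own pace and stop on an object; "newtons" is the grip in N (left out, the last holds). Time passes only in rows, so rows that do not move let the fingers close. It gives the time, the measured TCP pose, the force and the opening at its end, in the units of the state.
- env.observe(): the state, without advancing time (a new reading comes with each control period).
- env.get_image(name): name is "scene" or "side" or "wrist"; returns a dict with "color" (400x640x3 uint8, blue, green, red), "camera_matrix" (3x3 intrinsics, pixels), "rvec" (rotation vector, rad) and "tvec" (3), from world to camera coordinates, as OpenCV has them. Camera axes: x right, y down, z forward; pixel columns grow to the right and rows downward; lengths in m; the calibration is good to about 2 mm. A picture is of the moment at which its call begins. There is no depth.
- env.close_job(): hands the job in, once; it reports no verdict.
The state is a dict: "time_s": time; "q": joint angles; "qvel": joint speeds; "joint_efforts": joint torques, N m; "position": TCP position; "tool_rot": TCP orientation; "ft_force": force on the tool from outside, world axes, zero at the start; "wrist_torque": the same for the moment, N m; "grip_width": finger opening in m.
Only numpy, scipy, OpenCV 4.12 (cv2) and the standard library are available. Lean on these libraries where they do the work, as an engineer would, in place of code of your own. Each camera call takes 0.05 s, during which the arm holds its last target. There are 200 camera calls.

## Working session

There is one attempt and no reset: what is moved stays moved. The work goes in short steps, Python scripts to look and compute and a tool call to move; the robot and the scene stay as the last step left them, time stands still between calls to the robot, and variables do not carry over. Pictures are saved under pics/ and viewed, about 8 in all and at most 12, crops included, and the job is handed in when it is done.

Besides the shell and the picture viewer there is one more tool, called as name(argument=value, ...), one argument or row to a line, values as JSON. step_arm: Moves the arm, as the interface text tells. Its arguments: {"type":"object","properties":{"increments":{"type":"array"},"newtons":{"type":"number"}},"required":["increments"]}

```bash
mkdir -p pics; cat > h.py <<'E'
import cv2,numpy as np
from rig import env
def cam(n,save=None):
    d=env.get_image(n); 
    if save: cv2.imwrite('pics/'+save,d['color'])
    return d
def ray(d,u,v,z):
    R=cv2.Rodrigues(np.array(d['rvec'],float))[0];t=np.array(d['tvec'],float).ravel()
    c=-R.T@t; w=R.T@np.linalg.inv(d['camera_matrix'])@[u,v,1.]
    return c+w*(z-c[2])/w[2]
E
python3 - <<'E'
from h import *
import pickle
D={n:cam(n,n+'0.png') for n in('scene','side','wrist')}
pickle.dump(D,open('d0.pkl','wb'))
cv2.imwrite('pics/ss.png',np.vstack([D['scene']['color'],]))
s=env.observe();print(s['position'],s['tool_rot'],s['ft_force'],env.tips_ahead)
for n in D: 
  R=cv2.Rodrigues(D[n]['rvec'])[0];print(n,-R.T@np.ravel(D[n]['tvec']),R[2])
E
```

```text
[ 0.15452807 -0.52780828  0.40427334] [[ 2.80968748e-01 -9.59716915e-01 -7.15726280e-05]
 [-9.59716354e-01 -2.80968663e-01  1.06339470e-03]
 [-1.04066755e-03 -2.30091256e-04 -9.99999432e-01]] [-0.77319625  0.73864636  0.30439314] 0.1734
scene [-0.1952306   0.48904126  0.51882585] [ 0.64276484 -0.66403733 -0.38197878]
side [ 0.03985234 -1.09040078  0.73595555] [ 0.39373668  0.73180009 -0.55627336]
wrist [ 0.23255003 -0.50631829  0.37368923] [-0.30358882 -0.08698873 -0.9488239 ]
```

View pics/scene0.png

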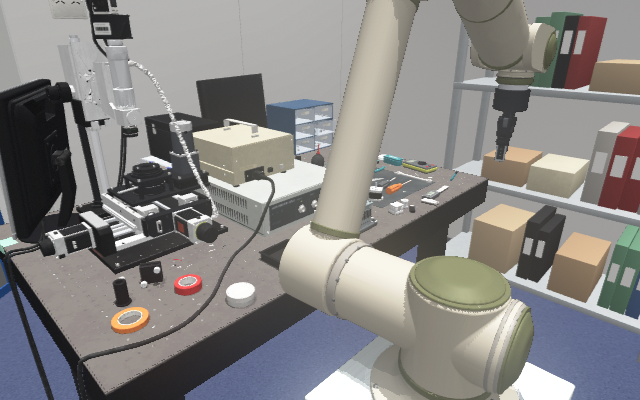

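View pics/side0.png

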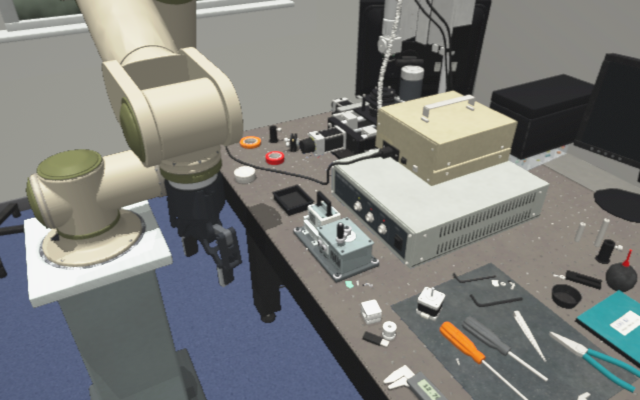

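The side view shows the dock near (338,240), with the crank grip near (341,230), the module's handle near (323,203) and the tray near (293,199). In the scene view the arm hides the dock. I'll enlarge the dock area next.

```bash
python3 - <<'E'
import cv2
a=cv2.imread('pics/side0.png')[175:285,260:400]
cv2.imwrite('pics/c1.png',cv2.resize(a,None,fx=5,fy=5,interpolation=cv2.INTER_CUBIC))
E
```

```text
(no output)
```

View pics/c1.png

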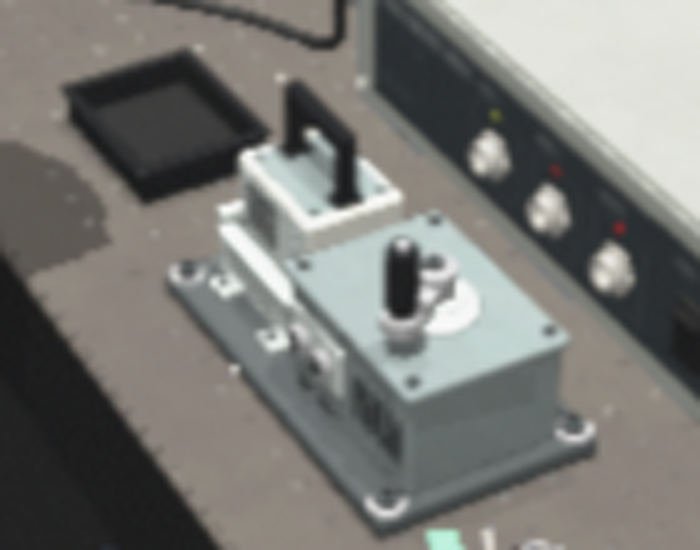

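```bash
python3 - <<'E'
from h import *
import pickle
d=pickle.load(open('d0.pkl','rb'))['side']
for n,u,v,z in [('griptop',402,243,.126),('gripmid',401,277,.11),('hub',437,262,.098),('hL',285,262,.071),('hB',408,400,.071),('hR',568,338,.071),('hT',432,210,.071),('bar1',292,84,.12),('bar2',350,128,.12),('mL',242,155,.082),('mT',310,130,.082),('mR',402,197,.082),('mB',310,228,.082),('tL',66,92,.022),('tT',188,52,.022),('tR',268,132,.022),('tB',147,185,.022),('baseL',168,280,.012),('baseB',380,530,.012),('baseR',594,438,.012)]:
    print(n,ray(d,u/5+260,v/5+175,z).round(4)[:2])
E
```

```text
griptop [ 0.4682 -0.393 ]
gripmid [ 0.4668 -0.3951]
hub [ 0.4941 -0.3801]
hL [ 0.4531 -0.317 ]
hB [ 0.453 -0.426]
hR [ 0.5348 -0.4239]
hT [ 0.5321 -0.3147]
bar1 [ 0.4905 -0.255 ]
bar2 [ 0.4961 -0.2998]
mL [ 0.4681 -0.2463]
mT [ 0.5066 -0.2433]
mR [ 0.5172 -0.3121]
mB [ 0.4683 -0.3128]
tL [ 0.452  -0.0705]
tT [ 0.5275 -0.066 ]
tR [ 0.5292 -0.1566]
tB [ 0.4528 -0.1694]
baseL [ 0.4329 -0.2337]
baseB [ 0.4355 -0.4345]
baseR [ 0.5493 -0.4294]
```

step_arm(
  increments=[
    {"x": -0.5, "y": -3.54, "gripper": 4},
    {"x": -0.5, "y": -3.54},
    {"x": -0.5, "y": -3.54},
    {"x": -0.5, "y": -3.54},
    {"x": -0.5, "y": -3.54},
    {"x": -0.5, "y": -3.54},
    {"x": -0.5, "y": -3.54},
    {"x": -0.5, "y": -3.54},
    {"x": -0.5, "y": -3.54},
    {"x": -0.5, "y": -3.54},
    {"wz": -0.143},
    {"wz": -0.143},
    {"wz": -0.143},
    {"wz": -0.143},
    {"wz": -0.143},
    {"wz": -0.143},
    {"wz": -0.143},
    {"wz": -0.143},
    {"wz": -0.142},
    {},
  ],
)

```text
invalid input at $.increments[0]: expected keys x, y, z, wx, wy, wz, gripper
```

```bash
python3 - <<'E'
from h import *
import pickle
d=cam('wrist','w1.png');pickle.dump(d,open('d1.pkl','wb'))
s=env.observe();print(s['time_s'],s['position'].round(4),s['tool_rot'].round(4),s['ft_force'],s['grip_width'],s['q'])
R=cv2.Rodrigues(d['rvec'])[0];print(-R.T@np.ravel(d['tvec']))
E
```

```text
0.2 [ 0.1545 -0.5278  0.4044] [[ 2.810e-01 -9.597e-01 -0.000e+00]
 [-9.597e-01 -2.810e-01  8.000e-04]
 [-8.000e-04 -2.000e-04 -1.000e+00]] [ 0.15521172 -0.58983123 -0.84365585] 0.08534430598502252 [-8.60182571e+01  2.18274604e+01  7.43638357e+01  7.68650907e-04
  8.38571939e+01 -1.23369191e+01]
[ 0.23255102 -0.5063329   0.37377205]
```

View pics/w1.png

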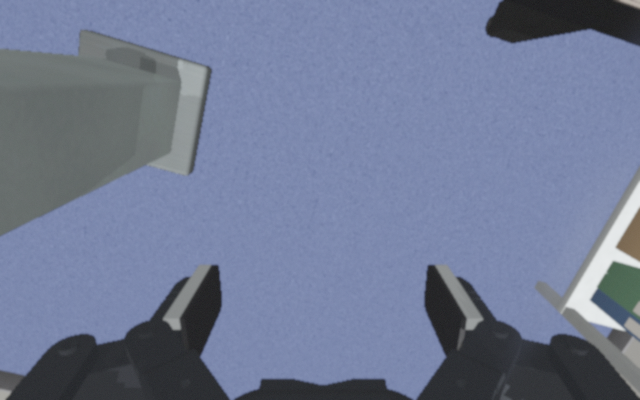

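The arm did not move because every row needs all seven keys. The wrist view shows only floor, with the fingers at the bottom edge.

step_arm(
  increments=[
    {"x": -0.5, "y": -3.54, "z": 0, "wx": 0, "wy": 0, "wz": 0, "gripper": 4},
    {"x": -0.5, "y": -3.54, "z": 0, "wx": 0, "wy": 0, "wz": 0, "gripper": 4},
    {"x": -0.5, "y": -3.54, "z": 0, "wx": 0, "wy": 0, "wz": 0, "gripper": 4},
    {"x": -0.5, "y": -3.54, "z": 0, "wx": 0, "wy": 0, "wz": 0, "gripper": 4},
    {"x": -0.5, "y": -3.54, "z": 0, "wx": 0, "wy": 0, "wz": 0, "gripper": 4},
    {"x": -0.5, "y": -3.54, "z": 0, "wx": 0, "wy": 0, "wz": 0, "gripper": 4},
    {"x": -0.5, "y": -3.54, "z": 0, "wx": 0, "wy": 0, "wz": 0, "gripper": 4},
    {"x": -0.5, "y": -3.54, "z": 0, "wx": 0, "wy": 0, "wz": 0, "gripper": 4},
    {"x": -0.5, "y": -3.54, "z": 0, "wx": 0, "wy": 0, "wz": 0, "gripper": 4},
    {"x": -0.5, "y": -3.54, "z": 0, "wx": 0, "wy": 0, "wz": 0, "gripper": 4},
    {"x": 0, "y": 0, "z": 0, "wx": 0, "wy": 0, "wz": -0.143, "gripper": 4},
    {"x": 0, "y": 0, "z": 0, "wx": 0, "wy": 0, "wz": -0.143, "gripper": 4},
    {"x": 0, "y": 0, "z": 0, "wx": 0, "wy": 0, "wz": -0.143, "gripper": 4},
    {"x": 0, "y": 0, "z": 0, "wx": 0, "wy": 0, "wz": -0.143, "gripper": 4},
    {"x": 0, "y": 0, "z": 0, "wx": 0, "wy": 0, "wz": -0.143, "gripper": 4},
    {"x": 0, "y": 0, "z": 0, "wx": 0, "wy": 0, "wz": -0.143, "gripper": 4},
    {"x": 0, "y": 0, "z": 0, "wx": 0, "wy": 0, "wz": -0.143, "gripper": 4},
    {"x": 0, "y": 0, "z": 0, "wx": 0, "wy": 0, "wz": -0.143, "gripper": 4},
    {"x": 0, "y": 0, "z": 0, "wx": 0, "wy": 0, "wz": -0.142, "gripper": 4},
    {"x": 0, "y": 0, "z": 0, "wx": 0, "wy": 0, "wz": 0, "gripper": 4},
  ],
)

```text
time_s: 2.2
position: [0.4802, -0.3804, 0.4045]
tool_rot: [[1.0, 0.001, -0.0], [0.001, -1.0, 0.0], [-0.0, -0.0, -1.0]]
ft_force: [0.0, -0.2, -0.5]
grip_width: 0.0399
```

```bash
python3 - <<'E'
from h import *
import pickle
d=cam('wrist','w2.png');pickle.dump(d,open('d1.pkl','wb'))
s=env.observe();print(s['time_s'],s['position'].round(4),s['tool_rot'].round(4),s['ft_force'],s['grip_width'],s['q'])
R=cv2.Rodrigues(d['rvec'])[0];print(-R.T@np.ravel(d['tvec']))
E
```

```text
2.25 [ 0.4802 -0.3804  0.4045] [[ 1.0e+00 -3.1e-03 -3.0e-04]
 [-3.1e-03 -1.0e+00  3.0e-04]
 [-3.0e-04 -3.0e-04 -1.0e+00]] [ 0.0871492 -0.2824227 -0.6626814] 0.04007816919460573 [-4.94418451e+01  2.82373955e+01  6.36739141e+01 -7.02450233e-04
  8.81109837e+01 -4.92664019e+01]
[ 0.48021111 -0.30054014  0.37400524]
```

View pics/w2.png

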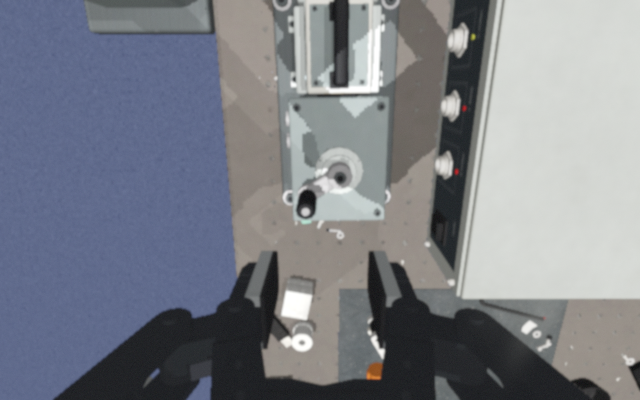

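The wrist view shows the hub at about (341,176), the grip top at (306,211) and the bar of the handle along column 341, rows 0–85. The housing top's corners are at about (289,96), (389,96), (385,219) and (294,219).

```bash
python3 - <<'E'
from h import *
import pickle
d=pickle.load(open('d1.pkl','rb'))
c=d['color'];cv2.imwrite('pics/c2.png',cv2.resize(c[0:240,260:420],None,fx=4,fy=4,interpolation=cv2.INTER_CUBIC)[:960][-600:])
for n,u,v,z in [('hub',341,176,.098),('griptop',306,211,.126),('h1',289,96,.071),('h2',389,96,.071),('h3',385,219,.071),('h4',294,219,.071),('bar end near',341,86,.12),('bar far',341.5,0,.12),('mod nl',301,90,.082),('mod nr',379,90,.082)]:
    print(n,ray(d,u,v,z).round(4)[:2])
E
```

```text
hub [ 0.4948 -0.3752]
griptop [ 0.4677 -0.3946]
h1 [ 0.4524 -0.3145]
h2 [ 0.5345 -0.3145]
h3 [ 0.5373 -0.4233]
h4 [ 0.4538 -0.4234]
bar end near [ 0.4926 -0.3057]
bar far [ 0.492  -0.2534]
mod nl [ 0.463  -0.3095]
mod nr [ 0.5244 -0.3094]
```

View pics/c2.png

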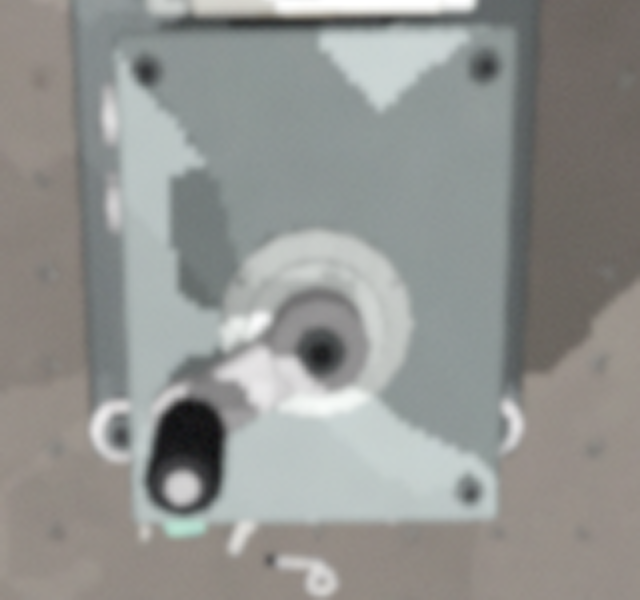

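step_arm(
  increments=[
    {"x": -0.65, "y": 0.73, "z": 0, "wx": 0, "wy": 0, "wz": 0, "gripper": 4},
    {"x": -0.65, "y": 0.73, "z": 0, "wx": 0, "wy": 0, "wz": 0, "gripper": 4},
    {"x": 0, "y": 0, "z": 2.5, "wx": 0, "wy": 0, "wz": 0, "gripper": 4},
    {"x": 0, "y": 0, "z": 2.5, "wx": 0, "wy": 0, "wz": 0, "gripper": 4},
    {"x": 0, "y": 0, "z": 2.5, "wx": 0, "wy": 0, "wz": 0, "gripper": 4},
    {"x": 0, "y": 0, "z": 2.5, "wx": 0, "wy": 0, "wz": 0, "gripper": 4},
    {"x": 0, "y": 0, "z": 2.0, "wx": 0, "wy": 0, "wz": 0, "gripper": 4},
    {"x": 0, "y": 0, "z": 1.65, "wx": 0, "wy": 0, "wz": 0, "gripper": 4},
    {"x": 0, "y": 0, "z": 0, "wx": 0, "wy": 0, "wz": 0, "gripper": 4},
  ],
)

```text
time_s: 3.15
position: [0.4665, -0.3955, 0.2662]
tool_rot: [[1.0, -0.002, -0.003], [-0.002, -1.0, 0.003], [-0.003, -0.003, -1.0]]
ft_force: [0.6, 0.1, -0.6]
grip_width: 0.0403
```

```bash
python3 - <<'E'
from h import *
d=cam('wrist');cv2.imwrite('pics/w3.png',d['color'][100:400,120:520])
E
```

```text
(no output)
```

View pics/w3.png

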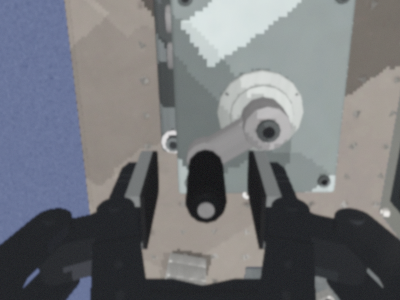

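The grip (crop (206,185)) stands centred between the open fingers, so I'll close on it.

step_arm(
  increments=[
    {"x": 0, "y": 0, "z": 0, "wx": 0, "wy": 0, "wz": 0, "gripper": 0.5},
    {"x": 0, "y": 0, "z": 0, "wx": 0, "wy": 0, "wz": 0, "gripper": 0.5},
    {"x": 0, "y": 0, "z": 0, "wx": 0, "wy": 0, "wz": 0, "gripper": 0.5},
    {"x": 0, "y": 0, "z": 0, "wx": 0, "wy": 0, "wz": 0, "gripper": 0.5},
    {"x": 0, "y": 0, "z": 0, "wx": 0, "wy": 0, "wz": 0, "gripper": 0.5},
  ],
  newtons=60,
)

```text
time_s: 3.7
position: [0.4671, -0.3953, 0.2695]
tool_rot: [[1.0, -0.0, 0.001], [-0.0, -1.0, -0.002], [0.001, 0.002, -1.0]]
ft_force: [-3.3, -1.3, 7.0]
grip_width: 0.0136
```

```bash
cat > arc.py <<'E'
# usage: arc.py a0 turn_deg step_deg -> rows x,y (cm, tool axes x=+X,y=-Y) from nominal angle a0; also measured angle/force
import sys
from h import *
C=np.array([.4945,-.378]);r=.032
a0,T,n=map(float,sys.argv[1:]);n=int(n)
a=np.radians(a0+np.linspace(0,T,n+1));p=100*r*np.c_[np.cos(a),-np.sin(a)]
print(np.diff(p,axis=0).round(2).tolist())
s=env.observe();d=s['position'][:2]-C;th=np.arctan2(d[1],d[0]);f=s['ft_force'][:2]
print('meas ang',np.degrees(th).round(1)%360,'r',np.hypot(*d).round(4),'Ft',f@[-np.sin(th),np.cos(th)],'Fr',f@[np.cos(th),np.sin(th)],s['ft_force'],s['wrist_torque'])
E
python3 arc.py 212 360 24
```

```text
[[0.53, 0.64], [0.68, 0.49], [0.78, 0.29], [0.83, 0.08], [0.82, -0.14], [0.76, -0.35], [0.64, -0.53], [0.49, -0.68], [0.29, -0.78], [0.08, -0.83], [-0.14, -0.82], [-0.35, -0.76], [-0.53, -0.64], [-0.68, -0.49], [-0.78, -0.29], [-0.83, -0.08], [-0.82, 0.14], [-0.76, 0.35], [-0.64, 0.53], [-0.49, 0.68], [-0.29, 0.78], [-0.08, 0.83], [0.14, 0.82], [0.35, 0.76]]
meas ang 212.3 r 0.0324 Ft -0.7046965963674229 Fr 3.47492079322278 [-3.31458133 -1.25905617  6.99643917] [-0.17028248  0.40799868  0.01847035]
```

step_arm(
  increments=[
    {"x": 0, "y": 0, "z": -0.3, "wx": 0, "wy": 0, "wz": 0, "gripper": 0.5},
    {"x": 0.53, "y": 0.64, "z": 0, "wx": 0, "wy": 0, "wz": 0, "gripper": 0.5},
    {"x": 0.68, "y": 0.49, "z": 0, "wx": 0, "wy": 0, "wz": 0, "gripper": 0.5},
    {"x": 0.78, "y": 0.29, "z": 0, "wx": 0, "wy": 0, "wz": 0, "gripper": 0.5},
    {"x": 0.83, "y": 0.08, "z": 0, "wx": 0, "wy": 0, "wz": 0, "gripper": 0.5},
    {"x": 0.82, "y": -0.14, "z": 0, "wx": 0, "wy": 0, "wz": 0, "gripper": 0.5},
    {"x": 0.76, "y": -0.35, "z": 0, "wx": 0, "wy": 0, "wz": 0, "gripper": 0.5},
  ],
)

```text
time_s: 4.4
position: [0.5102, -0.4062, 0.2696]
tool_rot: [[1.0, -0.001, -0.006], [-0.001, -1.0, 0.001], [-0.006, -0.001, -1.0]]
ft_force: [-11.8, -7.5, -10.5]
grip_width: 0.0138
```

```bash
python3 arc.py 302 90 6
```

```text
[[0.64, -0.53], [0.49, -0.68], [0.29, -0.78], [0.08, -0.83], [-0.14, -0.82], [-0.35, -0.76]]
meas ang 299.1 r 0.0323 Ft -13.910808067218328 Fr 0.7815187615877187 [-11.76874529  -7.45774677 -10.50119396] [-0.98610583  1.8719409   0.10361485]
```

step_arm(
  increments=[
    {"x": 0.64, "y": -0.53, "z": 0.05, "wx": 0, "wy": 0, "wz": 0, "gripper": 0.5},
    {"x": 0.49, "y": -0.68, "z": 0.05, "wx": 0, "wy": 0, "wz": 0, "gripper": 0.5},
    {"x": 0.29, "y": -0.78, "z": 0, "wx": 0, "wy": 0, "wz": 0, "gripper": 0.5},
    {"x": 0.08, "y": -0.83, "z": 0, "wx": 0, "wy": 0, "wz": 0, "gripper": 0.5},
    {"x": -0.14, "y": -0.82, "z": 0, "wx": 0, "wy": 0, "wz": 0, "gripper": 0.5},
    {"x": -0.35, "y": -0.76, "z": 0, "wx": 0, "wy": 0, "wz": 0, "gripper": 0.5},
  ],
)

```text
time_s: 5.0
position: [0.5218, -0.3623, 0.2696]
tool_rot: [[1.0, -0.001, 0.002], [-0.001, -1.0, -0.004], [0.002, 0.004, -1.0]]
ft_force: [3.2, -10.5, -14.2]
grip_width: 0.0141
```

```bash
python3 arc.py 32 180 12
```

```text
[[-0.53, -0.64], [-0.68, -0.49], [-0.78, -0.29], [-0.83, -0.08], [-0.82, 0.14], [-0.76, 0.35], [-0.64, 0.53], [-0.49, 0.68], [-0.29, 0.78], [-0.08, 0.83], [0.14, 0.82], [0.35, 0.76]]
meas ang 29.9 r 0.0315 Ft -10.711356031086716 Fr -2.4195309252450006 [  3.24115171 -10.49200713 -14.21202257] [-1.75796534 -0.42259063  0.05326544]
```

step_arm(
  increments=[
    {"x": -0.53, "y": -0.64, "z": 0.1, "wx": 0, "wy": 0, "wz": 0, "gripper": 0.5},
    {"x": -0.68, "y": -0.49, "z": 0.1, "wx": 0, "wy": 0, "wz": 0, "gripper": 0.5},
    {"x": -0.78, "y": -0.29, "z": 0, "wx": 0, "wy": 0, "wz": 0, "gripper": 0.5},
    {"x": -0.83, "y": -0.08, "z": 0, "wx": 0, "wy": 0, "wz": 0, "gripper": 0.5},
    {"x": -0.82, "y": 0.14, "z": 0, "wx": 0, "wy": 0, "wz": 0, "gripper": 0.5},
    {"x": -0.76, "y": 0.35, "z": 0, "wx": 0, "wy": 0, "wz": 0, "gripper": 0.5},
  ],
)

```text
time_s: 5.6
position: [0.4786, -0.3497, 0.2693]
tool_rot: [[1.0, 0.001, 0.005], [0.001, -1.0, 0.002], [0.005, -0.002, -1.0]]
ft_force: [11.5, 9.7, 1.9]
grip_width: 0.0134
```

```bash
python3 arc.py 122 180 12
```

```text
[[-0.64, 0.53], [-0.49, 0.68], [-0.29, 0.78], [-0.08, 0.83], [0.14, 0.82], [0.35, 0.76], [0.53, 0.64], [0.68, 0.49], [0.78, 0.29], [0.83, 0.08], [0.82, -0.14], [0.76, -0.35]]
meas ang 119.3 r 0.0325 Ft -14.757903102056481 Fr 2.79407967500334 [11.50471685  9.65629719  1.85832459] [ 1.45334798 -1.88709597 -0.00481366]
```

step_arm(
  increments=[
    {"x": -0.64, "y": 0.53, "z": 0, "wx": 0, "wy": 0, "wz": 0, "gripper": 0.5},
    {"x": -0.49, "y": 0.68, "z": 0, "wx": 0, "wy": 0, "wz": 0, "gripper": 0.5},
    {"x": -0.29, "y": 0.78, "z": 0, "wx": 0, "wy": 0, "wz": 0, "gripper": 0.5},
    {"x": -0.08, "y": 0.83, "z": 0, "wx": 0, "wy": 0, "wz": 0, "gripper": 0.5},
    {"x": 0.14, "y": 0.82, "z": 0, "wx": 0, "wy": 0, "wz": 0, "gripper": 0.5},
    {"x": 0.35, "y": 0.76, "z": 0, "wx": 0, "wy": 0, "wz": 0, "gripper": 0.5},
  ],
)

```text
time_s: 6.2
position: [0.4665, -0.3943, 0.2691]
tool_rot: [[1.0, 0.0, -0.004], [0.0, -1.0, 0.004], [-0.004, -0.004, -1.0]]
ft_force: [-9.2, 6.7, 10.6]
grip_width: 0.0138
```

```bash
python3 arc.py 212 90 6
```

```text
[[0.53, 0.64], [0.68, 0.49], [0.78, 0.29], [0.83, 0.08], [0.82, -0.14], [0.76, -0.35]]
meas ang 210.2 r 0.0324 Ft -10.400572194658523 Fr 4.5850760393564025 [-9.19656024  6.67967844 10.56664275] [1.23719336 1.19453048 0.05787686]
```

step_arm(
  increments=[
    {"x": 0.53, "y": 0.64, "z": 0, "wx": 0, "wy": 0, "wz": 0, "gripper": 0.5},
    {"x": 0.68, "y": 0.49, "z": 0, "wx": 0, "wy": 0, "wz": 0, "gripper": 0.5},
    {"x": 0.78, "y": 0.29, "z": 0, "wx": 0, "wy": 0, "wz": 0, "gripper": 0.5},
    {"x": 0.83, "y": 0.08, "z": 0, "wx": 0, "wy": 0, "wz": 0, "gripper": 0.5},
    {"x": 0.82, "y": -0.14, "z": 0, "wx": 0, "wy": 0, "wz": 0, "gripper": 0.5},
    {"x": 0.76, "y": -0.35, "z": 0, "wx": 0, "wy": 0, "wz": 0, "gripper": 0.5},
  ],
)

```text
time_s: 6.8
position: [0.5116, -0.405, 0.2693]
tool_rot: [[1.0, -0.0, 0.0], [-0.0, -1.0, 0.0], [0.0, -0.0, -1.0]]
ft_force: [-8.6, 0.1, 2.8]
grip_width: 0.0136
```

```bash
python3 arc.py 302 90 6
```

```text
[[0.64, -0.53], [0.49, -0.68], [0.29, -0.78], [0.08, -0.83], [-0.14, -0.82], [-0.35, -0.76]]
meas ang 302.3 r 0.032 Ft -7.211085755254064 Fr -4.731874981842694 [-8.62383812  0.14076464  2.80874394] [0.06793476 1.65931109 0.09426701]
```

The tangential drag fell from about 14 N to 7 N, which may be the wipers letting go. I'll use smaller steps from here.

step_arm(
  increments=[
    {"x": 0.64, "y": -0.53, "z": 0, "wx": 0, "wy": 0, "wz": 0, "gripper": 0.5},
    {"x": 0.49, "y": -0.68, "z": 0, "wx": 0, "wy": 0, "wz": 0, "gripper": 0.5},
    {"x": 0.29, "y": -0.78, "z": 0, "wx": 0, "wy": 0, "wz": 0, "gripper": 0.5},
  ],
)

```text
time_s: 7.1
position: [0.5255, -0.385, 0.2693]
tool_rot: [[1.0, 0.0, -0.001], [0.0, -1.0, -0.0], [-0.001, 0.0, -1.0]]
ft_force: [-7.4, 1.7, 6.3]
grip_width: 0.0138
```

```bash
python3 arc.py 347 90 6
```

```text
[[0.08, -0.83], [-0.14, -0.82], [-0.35, -0.76], [-0.53, -0.64], [-0.68, -0.49], [-0.78, -0.29]]
meas ang 347.3 r 0.0318 Ft -0.012342679743263906 Fr -7.606772128280314 [-7.42384837  1.65819476  6.322435  ] [0.12364468 1.44899375 0.01146371]
```

step_arm(
  increments=[
    {"x": 0.0, "y": -0.42, "z": 0, "wx": 0, "wy": 0, "wz": 0, "gripper": 0.5},
    {"x": -0.02, "y": -0.42, "z": 0, "wx": 0, "wy": 0, "wz": 0, "gripper": 0.5},
  ],
)

```text
time_s: 7.3
position: [0.5256, -0.3767, 0.2695]
tool_rot: [[1.0, 0.0, 0.002], [0.0, -1.0, -0.002], [0.002, 0.002, -1.0]]
ft_force: [-0.2, -0.8, 5.1]
grip_width: 0.0138
```

```bash
python3 arc.py 2 90 6
```

```text
[[-0.14, -0.82], [-0.35, -0.76], [-0.53, -0.64], [-0.68, -0.49], [-0.78, -0.29], [-0.83, -0.08]]
meas ang 2.3 r 0.0311 Ft -0.7825415375168581 Fr -0.25509734223548 [-0.22320726 -0.79222751  5.14395153] [-0.10667863  0.07959076 -0.00325405]
```

The tangential force is about -0.8 N while turning, so the crank has gone light and I stop here. I'll release, rise and look at the module and tray.

step_arm(
  increments=[
    {"x": 0, "y": 0, "z": 0, "wx": 0, "wy": 0, "wz": 0, "gripper": 4.5},
    {"x": 0, "y": 0, "z": 0, "wx": 0, "wy": 0, "wz": 0, "gripper": 4.5},
    {"x": 0, "y": 0, "z": 0, "wx": 0, "wy": 0, "wz": 0, "gripper": 4.5},
    {"x": 0, "y": 0, "z": 0, "wx": 0, "wy": 0, "wz": 0, "gripper": 4.5},
    {"x": 0, "y": 0, "z": -2, "wx": 0, "wy": 0, "wz": 0, "gripper": 4.5},
    {"x": 0, "y": 0, "z": -3, "wx": 0, "wy": 0, "wz": 0, "gripper": 4.5},
    {"x": 0, "y": 0, "z": -3, "wx": 0, "wy": 0, "wz": 0, "gripper": 4.5},
    {"x": 0, "y": 0, "z": -3, "wx": 0, "wy": 0, "wz": 0, "gripper": 4.5},
    {"x": 0, "y": 0, "z": -3, "wx": 0, "wy": 0, "wz": 0, "gripper": 4.5},
    {"x": -0.8, "y": -4.5, "z": -0.5, "wx": 0, "wy": 0, "wz": 0, "gripper": 6.5},
    {"x": -0.8, "y": -4.5, "z": -0.5, "wx": 0, "wy": 0, "wz": 0, "gripper": 6.5},
    {"x": -0.8, "y": -4.5, "z": 0, "wx": 0, "wy": 0, "wz": 0, "gripper": 6.5},
    {"x": -0.8, "y": -4.5, "z": 0, "wx": 0, "wy": 0, "wz": 0, "gripper": 6.5},
    {"x": 0, "y": 0, "z": 0, "wx": 0, "wy": 0, "wz": 0, "gripper": 6.5},
    {"x": 0, "y": 0, "z": 0, "wx": 0, "wy": 0, "wz": 0, "gripper": 6.5},
  ],
)

```text
time_s: 8.8
position: [0.4932, -0.1963, 0.4186]
tool_rot: [[1.0, 0.001, 0.001], [0.001, -1.0, -0.001], [0.001, 0.001, -1.0]]
ft_force: [-0.5, -0.0, 0.9]
grip_width: 0.0651
```

```bash
python3 - <<'E'
from h import *
import pickle
d=cam('wrist','w4.png');pickle.dump(d,open('d4.pkl','wb'))
s=env.observe();print(s['time_s'],s['position'].round(4),s['tool_rot'].round(4),s['ft_force'])
E
```

```text
8.85 [ 0.4934 -0.1972  0.4183] [[ 1.e+00  1.e-04  4.e-04]
 [ 1.e-04 -1.e+00 -5.e-04]
 [ 4.e-04  5.e-04 -1.e+00]] [ 0.24140232 -0.09703932  0.01012959]
```

View pics/w4.png

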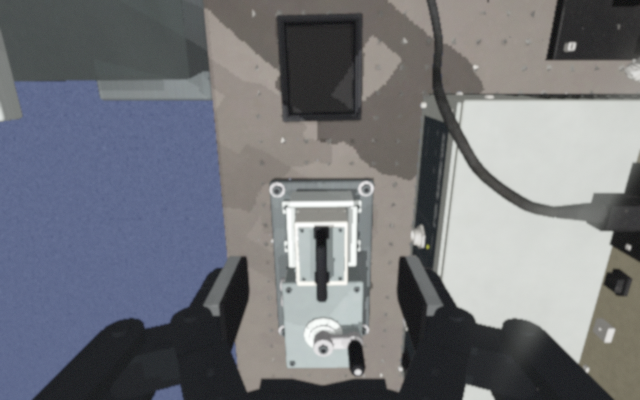

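Tray rim corners are at about (278,17), (362,14), (360,118) and (283,121). The bar runs from (321,228) to (322,300). The crank stands where I left it.

```bash
python3 - <<'E'
from h import *
import pickle
d=pickle.load(open('d4.pkl','rb'))
c=d['color'];cv2.imwrite('pics/c4.png',cv2.resize(np.hstack([c[0:130,260:380],c[180:310,260:380]]),None,fx=3.3,fy=4,interpolation=cv2.INTER_CUBIC))
for n,u,v,z in [('t1',278,17,.022),('t2',362,14,.022),('t3',360,118,.022),('t4',283,121,.022),('bar far',321,228,.12),('bar near',322,300,.12),('base far L',270,181,.012),('base far R',373,180,.012),('mod nl',295,282,.082),('mod nr',348,282,.082),('mod fl',298,224,.082),('mod fr',346,224,.082)]:
    print(n,ray(d,u,v,z).round(4)[:2])
E
```

```text
t1 [ 0.4518 -0.0629]
t2 [ 0.5298 -0.0604]
t3 [ 0.5311 -0.1551]
t4 [ 0.4531 -0.1581]
bar far [ 0.492  -0.2333]
bar near [ 0.4928 -0.3022]
base far L [ 0.4355 -0.2243]
base far R [ 0.5487 -0.2231]
mod nl [ 0.4661 -0.3078]
mod nr [ 0.5184 -0.3078]
mod fl [ 0.4704 -0.2458]
mod fr [ 0.5152 -0.2458]
```

View pics/c4.png

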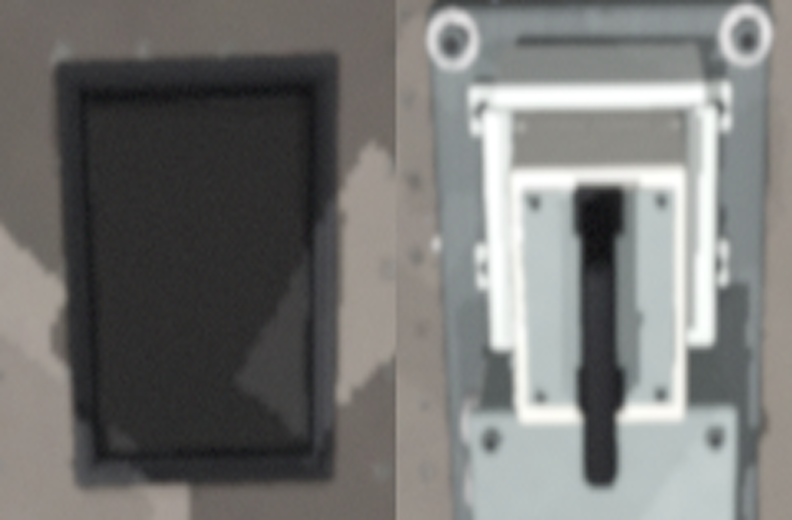

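step_arm(
  increments=[
    {"x": -0.05, "y": 4, "z": 0, "wx": 0, "wy": 0, "wz": 0, "gripper": 4},
    {"x": -0.05, "y": 4, "z": 0, "wx": 0, "wy": 0, "wz": 0, "gripper": 4},
    {"x": 0, "y": 0, "z": 3, "wx": 0, "wy": 0, "wz": 0, "gripper": 4},
    {"x": 0, "y": 0, "z": 3, "wx": 0, "wy": 0, "wz": 0, "gripper": 4},
    {"x": 0, "y": 0, "z": 3, "wx": 0, "wy": 0, "wz": 0, "gripper": 4},
    {"x": 0, "y": 0, "z": 2.5, "wx": 0, "wy": 0, "wz": 0, "gripper": 4},
    {"x": 0, "y": 0, "z": 2.0, "wx": 0, "wy": 0, "wz": 0, "gripper": 4},
    {"x": 0, "y": 0, "z": 1.4, "wx": 0, "wy": 0, "wz": 0, "gripper": 4},
    {"x": 0, "y": 0, "z": 0, "wx": 0, "wy": 0, "wz": 0, "gripper": 4},
    {"x": 0, "y": 0, "z": 0, "wx": 0, "wy": 0, "wz": 0, "gripper": 4},
  ],
)

```text
time_s: 9.85
position: [0.4923, -0.2779, 0.2692]
tool_rot: [[1.0, -0.001, -0.0], [-0.001, -1.0, -0.0], [-0.0, 0.0, -1.0]]
ft_force: [-0.3, -0.6, 0.6]
grip_width: 0.04
```

```bash
python3 - <<'E'
from h import *
d=cam('wrist');cv2.imwrite('pics/w5.png',d['color'][100:400,120:520])
E
```

```text
(no output)
```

View pics/w5.png

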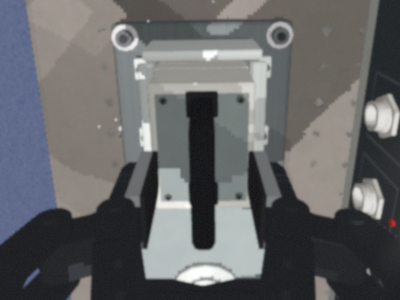

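The bar (crop column 203) lies midway between the fingers. I'll close and watch the force.

step_arm(
  increments=[
    {"x": 0, "y": 0, "z": 0, "wx": 0, "wy": 0, "wz": 0, "gripper": 0.3},
    {"x": 0, "y": 0, "z": 0, "wx": 0, "wy": 0, "wz": 0, "gripper": 0.3},
    {"x": 0, "y": 0, "z": 0, "wx": 0, "wy": 0, "wz": 0, "gripper": 0.3},
    {"x": 0, "y": 0, "z": 0, "wx": 0, "wy": 0, "wz": 0, "gripper": 0.3},
    {"x": 0, "y": 0, "z": 0, "wx": 0, "wy": 0, "wz": 0, "gripper": 0.3},
    {"x": 0, "y": 0, "z": 0, "wx": 0, "wy": 0, "wz": 0, "gripper": 0.3},
  ],
  newtons=80,
)

```text
time_s: 10.5
position: [0.4922, -0.2768, 0.2701]
tool_rot: [[1.0, 0.0, 0.001], [0.0, -1.0, -0.001], [0.001, 0.001, -1.0]]
ft_force: [-1.5, -0.1, 6.1]
grip_width: 0.0082
```

step_arm(
  increments=[
    {"x": 0, "y": 0, "z": -0.1, "wx": 0, "wy": 0, "wz": 0, "gripper": 0.3},
    {"x": 0, "y": 0, "z": -0.2, "wx": 0, "wy": 0, "wz": 0, "gripper": 0.3},
    {"x": 0, "y": 0, "z": -0.2, "wx": 0, "wy": 0, "wz": 0, "gripper": 0.3},
    {"x": 0, "y": 0, "z": 0, "wx": 0, "wy": 0, "wz": 0, "gripper": 0.3},
  ],
)

```text
time_s: 10.9
position: [0.4922, -0.2767, 0.2741]
tool_rot: [[1.0, 0.0, -0.0], [0.0, -1.0, 0.0], [-0.0, -0.0, -1.0]]
ft_force: [-0.3, -0.3, -5.4]
grip_width: 0.0083
```

The reading of 5.4 N matches the module's weight alone, so nothing is holding it. I'll lift on and carry it smoothly to above the tray.

step_arm(
  increments=[
    {"x": 0, "y": 0, "z": -0.5, "wx": 0, "wy": 0, "wz": 0, "gripper": 0.3},
    {"x": 0, "y": 0, "z": -0.8, "wx": 0, "wy": 0, "wz": 0, "gripper": 0.3},
    {"x": 0, "y": 0, "z": -1, "wx": 0, "wy": 0, "wz": 0, "gripper": 0.3},
    {"x": 0, "y": 0, "z": -1, "wx": 0, "wy": 0, "wz": 0, "gripper": 0.3},
    {"x": 0, "y": 0, "z": -1, "wx": 0, "wy": 0, "wz": 0, "gripper": 0.3},
    {"x": 0, "y": 0, "z": -1, "wx": 0, "wy": 0, "wz": 0, "gripper": 0.3},
    {"x": 0, "y": 0, "z": -1, "wx": 0, "wy": 0, "wz": 0, "gripper": 0.3},
    {"x": 0, "y": 0, "z": -1, "wx": 0, "wy": 0, "wz": 0, "gripper": 0.3},
    {"x": 0, "y": 0, "z": -0.6, "wx": 0, "wy": 0, "wz": 0, "gripper": 0.3},
    {"x": 0, "y": 0, "z": -0.3, "wx": 0, "wy": 0, "wz": 0, "gripper": 0.3},
  ],
)

```text
time_s: 11.9
position: [0.4922, -0.2768, 0.3569]
tool_rot: [[1.0, -0.0, 0.001], [-0.0, -1.0, -0.001], [0.001, 0.001, -1.0]]
ft_force: [-0.4, 0.3, -5.5]
grip_width: 0.0083
```

step_arm(
  increments=[
    {"x": 0, "y": -0.3, "z": 0, "wx": 0, "wy": 0, "wz": 0, "gripper": 0.3},
    {"x": 0, "y": -0.6, "z": 0, "wx": 0, "wy": 0, "wz": 0, "gripper": 0.3},
    {"x": 0, "y": -1, "z": 0, "wx": 0, "wy": 0, "wz": 0, "gripper": 0.3},
    {"x": 0, "y": -1.2, "z": 0, "wx": 0, "wy": 0, "wz": 0, "gripper": 0.3},
    {"x": 0, "y": -1.2, "z": 0, "wx": 0, "wy": 0, "wz": 0, "gripper": 0.3},
    {"x": 0, "y": -1.2, "z": 0, "wx": 0, "wy": 0, "wz": 0, "gripper": 0.3},
    {"x": 0, "y": -1.2, "z": 0, "wx": 0, "wy": 0, "wz": 0, "gripper": 0.3},
    {"x": 0, "y": -1.2, "z": 0, "wx": 0, "wy": 0, "wz": 0, "gripper": 0.3},
    {"x": 0, "y": -1.2, "z": 0, "wx": 0, "wy": 0, "wz": 0, "gripper": 0.3},
    {"x": 0, "y": -1.2, "z": 0, "wx": 0, "wy": 0, "wz": 0, "gripper": 0.3},
    {"x": 0, "y": -1.2, "z": 0, "wx": 0, "wy": 0, "wz": 0, "gripper": 0.3},
    {"x": 0, "y": -1.2, "z": 0, "wx": 0, "wy": 0, "wz": 0, "gripper": 0.3},
    {"x": 0, "y": -1.2, "z": 0, "wx": 0, "wy": 0, "wz": 0, "gripper": 0.3},
    {"x": 0, "y": -1.0, "z": 0, "wx": 0, "wy": 0, "wz": 0, "gripper": 0.3},
    {"x": 0, "y": -0.8, "z": 0, "wx": 0, "wy": 0, "wz": 0, "gripper": 0.3},
    {"x": 0, "y": -0.6, "z": 0, "wx": 0, "wy": 0, "wz": -0.01, "gripper": 0.3},
    {"x": 0, "y": -0.4, "z": 0, "wx": 0, "wy": 0, "wz": 0, "gripper": 0.3},
    {"x": 0, "y": 0, "z": 0, "wx": 0, "wy": 0, "wz": 0, "gripper": 0.3},
    {"x": 0, "y": 0, "z": 0, "wx": 0, "wy": 0, "wz": 0, "gripper": 0.3},
  ],
)

```text
time_s: 13.8
position: [0.4922, -0.1099, 0.3562]
tool_rot: [[1.0, 0.01, 0.0], [0.01, -1.0, -0.0], [0.0, 0.0, -1.0]]
ft_force: [0.3, -0.1, -5.7]
grip_width: 0.0085
```

```bash
python3 - <<'E'
from h import *
import pickle
d=cam('side');pickle.dump(d,open('d6.pkl','wb'))
w=cam('wrist');pickle.dump(w,open('w6.pkl','wb'))
a=cv2.resize(d['color'][120:240,260:360],None,fx=4,fy=4,interpolation=cv2.INTER_CUBIC)
b=cv2.resize(w['color'][0:400,160:480],None,fx=1.2,fy=1.2)
cv2.imwrite('pics/c6.png',np.hstack([a,b]))
s=env.observe();print(s['time_s'],s['position'].round(4),s['ft_force'],s['wrist_torque'])
E
```

```text
13.9 [ 0.4922 -0.1101  0.3562] [-0.02953367 -0.6012725  -4.98415131] [ 0.00465224 -0.05821839  0.03121113]
```

View pics/c6.png

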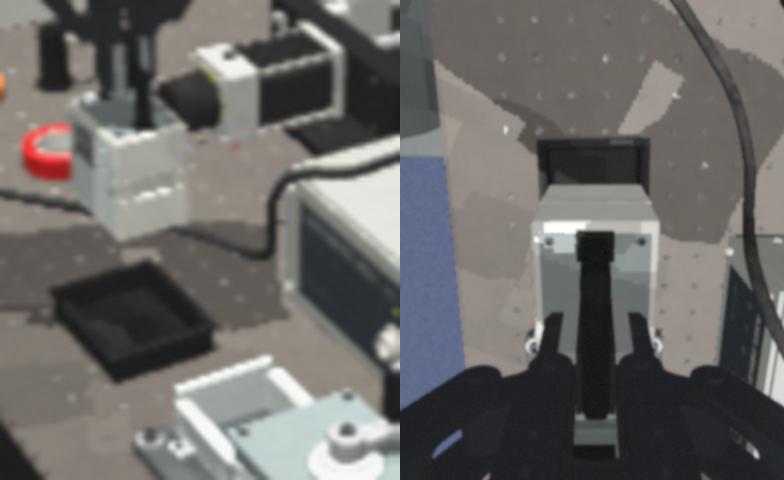

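The module hangs upright over the tray. Side crop tray rim corners are (52,292), (152,263), (213,330) and (117,362). In the wrist crop the tray's far rim runs along row 138.

```bash
python3 - <<'E'
from h import *
import pickle
d=pickle.load(open('d6.pkl','rb'));w=pickle.load(open('w6.pkl','rb'))
for n,u,v,z in [('L',52,292,.022),('T',152,263,.022),('R',213,330,.022),('B',117,362,.022),('modB bottom',122,240,.0985),('modR bottom',188,220,.0985)]:
    print(n,ray(d,u/4+260,v/4+120,z).round(4)[:2])
for n,u,v,z in [('tfl',538,138,.022),('tfr',650,138,.022),('mfl',538,222,.168),('mfr',658,222,.168),('mbfl',533,222,.168)]:
    print(n,ray(w,(u-400)/1.2+160,v/1.2,z).round(4)[:2])
E
```

```text
L [ 0.4523 -0.0684]
T [ 0.5276 -0.0681]
R [ 0.526  -0.1607]
B [ 0.4553 -0.1633]
modB bottom [ 0.4709 -0.1444]
modR bottom [ 0.5183 -0.1428]
tfl [ 0.4518 -0.0601]
tfr [ 0.53   -0.0594]
mfl [ 0.4699 -0.0775]
mfr [ 0.5161 -0.0771]
mbfl [ 0.4679 -0.0775]
```

step_arm(
  increments=[
    {"x": -0.1, "y": 0.1, "z": 0.3, "wx": 0, "wy": 0, "wz": 0, "gripper": 0.3},
    {"x": -0.1, "y": 0.1, "z": 0.6, "wx": 0, "wy": 0, "wz": 0, "gripper": 0.3},
    {"x": 0, "y": 0, "z": 0.9, "wx": 0, "wy": 0, "wz": 0, "gripper": 0.3},
    {"x": 0, "y": 0, "z": 1, "wx": 0, "wy": 0, "wz": 0, "gripper": 0.3},
    {"x": 0, "y": 0, "z": 1, "wx": 0, "wy": 0, "wz": 0, "gripper": 0.3},
    {"x": 0, "y": 0, "z": 1, "wx": 0, "wy": 0, "wz": 0, "gripper": 0.3},
    {"x": 0, "y": 0, "z": 0.8, "wx": 0, "wy": 0, "wz": 0, "gripper": 0.3},
    {"x": 0, "y": 0, "z": 0.6, "wx": 0, "wy": 0, "wz": 0, "gripper": 0.3},
    {"x": 0, "y": 0, "z": 0.5, "wx": 0, "wy": 0, "wz": 0, "gripper": 0.3},
    {"x": 0, "y": 0, "z": 0, "wx": 0, "wy": 0, "wz": 0, "gripper": 0.3},
  ],
)

```text
time_s: 14.9
position: [0.4902, -0.1118, 0.2887]
tool_rot: [[1.0, 0.01, -0.001], [0.01, -1.0, 0.0], [-0.001, -0.0, -1.0]]
ft_force: [-1.0, 0.9, -5.1]
grip_width: 0.0082
```

step_arm(
  increments=[
    {"x": 0, "y": 0, "z": 0.5, "wx": 0, "wy": 0, "wz": 0, "gripper": 0.3},
    {"x": 0, "y": 0, "z": 0.5, "wx": 0, "wy": 0, "wz": 0, "gripper": 0.3},
    {"x": 0, "y": 0, "z": 0.5, "wx": 0, "wy": 0, "wz": 0, "gripper": 0.3},
    {"x": 0, "y": 0, "z": 0.4, "wx": 0, "wy": 0, "wz": 0, "gripper": 0.3},
    {"x": 0, "y": 0, "z": 0.3, "wx": 0, "wy": 0, "wz": 0, "gripper": 0.3},
    {"x": 0, "y": 0, "z": 0.2, "wx": 0, "wy": 0, "wz": 0, "gripper": 0.3},
    {"x": 0, "y": 0, "z": 0, "wx": 0, "wy": 0, "wz": 0, "gripper": 0.3},
  ],
)

```text
time_s: 15.6
position: [0.4902, -0.1118, 0.265]
tool_rot: [[1.0, 0.01, -0.0], [0.01, -1.0, 0.0], [-0.0, -0.0, -1.0]]
ft_force: [-0.2, 0.2, -5.6]
grip_width: 0.0082
```

Still hanging free, about 4 mm to go.

step_arm(
  increments=[
    {"x": 0, "y": 0, "z": 0.15, "wx": 0, "wy": 0, "wz": 0, "gripper": 0.3},
    {"x": 0, "y": 0, "z": 0.1, "wx": 0, "wy": 0, "wz": 0, "gripper": 0.3},
    {"x": 0, "y": 0, "z": 0.1, "wx": 0, "wy": 0, "wz": 0, "gripper": 0.3},
    {"x": 0, "y": 0, "z": 0, "wx": 0, "wy": 0, "wz": 0, "gripper": 0.3},
  ],
)

```text
time_s: 16.0
position: [0.4902, -0.1118, 0.2621]
tool_rot: [[1.0, 0.01, 0.001], [0.01, -1.0, -0.0], [0.001, 0.0, -1.0]]
ft_force: [-1.8, 1.6, -0.3]
grip_width: 0.0083
```

```bash
python3 - <<'E'
from h import *
d=cam('side');a=cv2.resize(d['color'][140:260,250:360],None,fx=5,fy=5,interpolation=cv2.INTER_CUBIC)
cv2.imwrite('pics/c7.png',a)
s=env.observe();print(s['time_s'],s['position'].round(4),s['ft_force'],s['wrist_torque'])
E
```

```text
16.05 [ 0.4902 -0.1118  0.2621] [-0.99652663  1.0265476   0.19086486] [0.18861805 0.20184063 0.0397432 ]
```

View pics/c7.png

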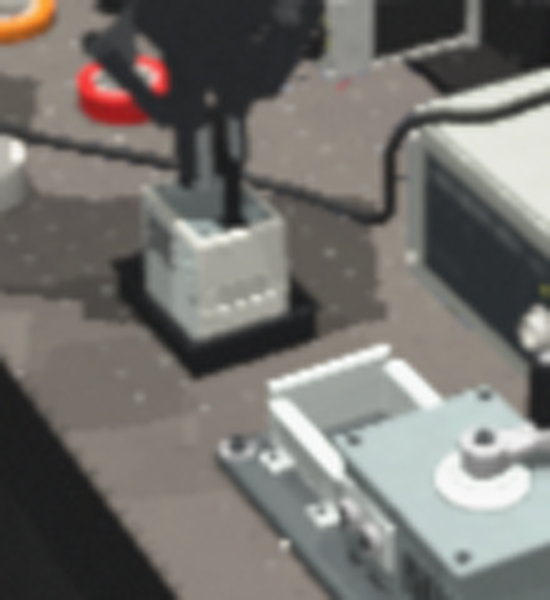

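The module stands inside the tray with its weight off the gripper, at the expected height. I'll release and rise.

step_arm(
  increments=[
    {"x": 0, "y": 0, "z": 0, "wx": 0, "wy": 0, "wz": 0, "gripper": 2},
    {"x": 0, "y": 0, "z": 0, "wx": 0, "wy": 0, "wz": 0, "gripper": 4},
    {"x": 0, "y": 0, "z": 0, "wx": 0, "wy": 0, "wz": 0, "gripper": 4},
    {"x": 0, "y": 0, "z": 0, "wx": 0, "wy": 0, "wz": 0, "gripper": 4},
    {"x": 0, "y": 0, "z": 0, "wx": 0, "wy": 0, "wz": 0, "gripper": 4},
    {"x": 0, "y": 0, "z": -1, "wx": 0, "wy": 0, "wz": 0, "gripper": 4},
    {"x": 0, "y": 0, "z": -2, "wx": 0, "wy": 0, "wz": 0, "gripper": 4},
    {"x": 0, "y": 0, "z": -3, "wx": 0, "wy": 0, "wz": 0, "gripper": 4},
    {"x": 0, "y": 0, "z": -3, "wx": 0, "wy": 0, "wz": 0, "gripper": 4},
    {"x": 0, "y": 0, "z": -3, "wx": 0, "wy": 0, "wz": 0, "gripper": 4},
    {"x": 0, "y": 0, "z": -3, "wx": 0, "wy": 0, "wz": 0, "gripper": 4},
    {"x": 0, "y": 0, "z": 0, "wx": 0, "wy": 0, "wz": 0, "gripper": 4},
    {"x": 0, "y": 0, "z": 0, "wx": 0, "wy": 0, "wz": 0, "gripper": 4},
  ],
)

```text
time_s: 17.35
position: [0.4899, -0.1116, 0.4123]
tool_rot: [[1.0, 0.01, 0.001], [0.01, -1.0, -0.001], [0.001, 0.001, -1.0]]
ft_force: [-0.5, 1.2, -0.3]
grip_width: 0.0399
```

```bash
python3 - <<'E'
from h import *
d=cam('side');w=cam('wrist')
a=cv2.resize(d['color'][140:260,250:360],None,fx=4,fy=4,interpolation=cv2.INTER_CUBIC)
b=cv2.resize(w['color'][:,180:460],None,fx=1.2,fy=1.2)
cv2.imwrite('pics/c8.png',np.hstack([a,b]))
s=env.observe();print(s['time_s'],s['position'].round(4),s['ft_force'])
E
```

```text
17.45 [ 0.49   -0.1117  0.411 ] [-0.24187006  0.45819197  0.38374171]
```

The viewer has reached its picture limit. I'll check numerically that the module region looks the same as before release, then hand in.

```bash
python3 - <<'E'
from h import *
b=cv2.imread('pics/c7.png').astype(int)
a=cv2.resize(cam('side')['color'][140:260,250:360],None,fx=5,fy=5,interpolation=cv2.INTER_CUBIC).astype(int)
dif=np.abs(a-b).max(2)
for n,(y0,y1,x0,x1) in {'module body+tray':(225,380,110,320),'dock':(340,600,220,550),'tape/tin':(90,200,0,160)}.items(): print(n,(dif[y0:y1,x0:x1]>40).mean().round(4))
def edges(im):
    m=(im[240:330,110:330].min(2)>110); c=np.where(m.any(0))[0]; r=np.where(m.any(1))[0]; return c.min(),c.max(),r.min(),r.max()
print(edges(b),edges(a))
env.close_job()
E
```

```text
module body+tray 0.0128
dock 0.0
tape/tin 0.1428
(np.int64(0), np.int64(219), np.int64(0), np.int64(89)) (np.int64(0), np.int64(219), np.int64(0), np.int64(89))
the job is handed in; nothing more can be done
```

The module is out of the dock and standing in the service tray, and the job is handed in at about 17.5 s of the 67 s allowed.

- **Crank:** I turned it counter-clockwise about 1.4 turns. The drag at the grip was 10 to 15 N, then fell to under 1 N, and I stopped at 2°. The crank went light somewhere in the last 150° at most, so I stopped inside the half-turn limit and short of the end stop. The exact point of release was not measured.
- **Lift:** I lifted the module by its handle after the crank went light. The force was about 5.5 N straight away, which is the module's weight alone.
- **Placing:** I lowered it into the tray until the weight came off at the expected height, then opened the gripper and rose 15 cm clear. The last picture before release showed it upright inside the rim.

**Checks after release:**
- The viewer's 12-picture limit was used up, so this check compared the side view's pixels before and after release and nobody looked at the result.
- The module and tray area changed by 1.3 % and the dock by nothing.
- The area by the red roll changed by 14 %. The raised gripper was in front of it in the earlier picture, so I put the change down to that. The arm never went near it.
- A second check on the module's edges told nothing, because its mask filled the whole crop.

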